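Press the binding spine onto a booklet with the ratchet press

ROBOT

A 7-joint arm with a two-finger parallel gripper is mounted at the origin on a cart in front of the work surface, level with it; the furniture and walls round the work are solid. World frame = base frame: x ahead of the robot, y to its left, z up, the work surface at z = 0. Lengths are in m, angles in rad, forces in N, time in s.
With the tool pointing down it reaches from about 0.4 to 0.75 m from the base axis. Payload 19.5 kg.
Tool frame: the origin (TCP) lies between the finger pads; the fingertips stand 8 mm ahead of it and the grasp point (between the pads) lies 11 mm behind it; z points along the fingers, y is the direction in which the jaws open and shut (so a half turn about z gives the same grasp; the last joint's range is limited). The gripper opens to 85 mm and grips with 20 to 120 N. Pads are 22 mm wide; open, the fingers measure 114 mm over their backs; the gripper's body (76 mm by 85 mm) begins 54 mm behind the grasp point. The pads swing forward as they close: fully open they stand 13 mm farther back than shut.
Start: joints at [1.129, 0.707, -0.028, 1.485, 0.022, 0.951, -0.075], TCP at [0.224, -0.53, 0.239] pointing down, gripper open.
Joint ranges: [-2.71, 2.71], [-0.32, 2.16], [-1.57, 1.52], [0, 2.45], [-1.46, 4.6], [0, 2.02], [-2.83, 2.83]. Speed limits (rad/s): [1.89, 1.89, 2.57, 2.57, 3.01, 3.01, 3.01].

INTERFACE

Orientations are given as a unit quaternion [w, x, y, z].
In Python, from rig import ctrl gives the robot as it stands.
- The arm moves only by the tool step_arm, never from a script. Its argument "deltas" is one flat list of numbers, 7 for each row, row after row: the closure in counts, from 0 (fully open) to 255 (shut), then the shift along the world's x, y, z in cm, then the turn, a rotation vector about the world's x, y, z in degrees. A call has 1 to 8 rows; each row shifts and turns the commanded pose from where the row before left it; what a row does not reach is not made up. A row lasts 1/12 s, in which the tool goes at most 41.7 mm and 7.16 degrees, less where a joint would pass 70% of its speed; a pose out of reach is approached as far as the arm can. A call is refused whole if a number of a shift passes 4.17 or a number of a turn 7.16, either way. A call with a gripper value outside its range is refused whole. The fingers move at their own pace and stop on an object; the grip force is fixed at half the most. Time passes only in rows, so rows that do not move let the fingers close. It gives the time, the measured TCP pose, the force and the opening at its end, in the units of the state.
- ctrl.state(): the state, without advancing time (a new reading comes with each control period).
- ctrl.snapshot(name): name is "scene" or "top" or "wrist"; returns a dict with "color" (400x640x3 uint8, red, green, blue), "intrinsics" (3x3 intrinsics, pixels), "k1" (the pictures are not rectified: a ray, as slopes to the right and down, at radius r is drawn at 1 + k1 r^2 times it, then the intrinsics apply), "rvec" (rotation vector, rad) and "tvec" (3), from world to camera coordinates, as OpenCV has them. Camera axes: x right, y down, z forward; pixel columns grow to the right and rows downward; lengths in m; the calibration is good to about 2 mm. A picture is of the moment at which its call begins. There is no depth.
- ctrl.finish_job(): hands the job in, once; it reports no verdict.
The state is a dict: "t": time; "joint_pos": joint angles; "qd": joint speeds; "tau": joint torques, N m; "position": TCP position; "tcp_rot": TCP orientation; "force": force on the tool from outside, world axes, zero at the start; "ft_torque": the same for the moment, N m; "opening": finger opening in m.
Only numpy, scipy, OpenCV 4.12 (cv2) and the standard library are available. Lean on these libraries where they do the work, as an engineer would, in place of code of your own. Each camera call takes 0.05 s, during which the arm holds its last target.

TASK

The blue binding spine is only part way onto the brown booklet that lies in the desk's ratchet press. Pump the green trigger until the jaw has pushed the spine fully home on the booklet, stopping as soon as it is home and the trigger turns stiff (do not crush the booklet with a further full squeeze), then press the red release and keep it down until the jaw has sprung all the way back. Leave the booklet in the press, do not push the spine, booklet or jaw by hand, do not hit or force the press, and leave the things around it where they are.

Things in the scene. Friction and masses are not known exactly. Their poses are not given: they have to be found in the camera images.
- press: Grey bench press fixed to the desk; base plate 10 mm thick, x -90 to +188, y -64 to +64 mm. Origin on the desk top on the centre line; z up, +x the way the jaw advances (to the booklet), y across; x, z in mm below are in this frame. Trigger at the -x end (to x = -155), cheeks at x -72 to -20, y +-18, 90 mm high, release at x -2 to 22, then jaw, booklet and bed.
- trigger (a joint): Angle of the green trigger handle (hinge along y at x = -45, z = 78 mm), rad: 0 = at rest, up; 0.50 = hard stop. Pressing its rear end down increases it; a spring returns it, and it must rise fully before the next stroke. The first 0.1 rad only engages the pawl; 0.27 rad gives one 6 mm step of the jaw, 0.43 rad or more two. Handle end moves 2.7 mm per mm of jaw.
- trigger_pad (a point): Point to press: top of the green ribbed handle grip (50 mm along x, 26 mm wide), 16 mm from its rear end. At rest x = -136, y = 0, z = 109 mm; goes nearly straight down to x = -140, z = 62 mm at the hard stop. Force here: 1-3 N engaging, 4-6 N free jaw, 7-9 N pushing the spine, then +1 N per mm of travel once the spine is home; at about 19 N the booklet is crushed.
- release (a joint): How far the red release button is pressed, m: 0 = at rest (it dips a little at every click of the ratchet), 0.007 = fully down (hard stop); beyond 0.0055 the holding pawl is clear of the teeth. A spring brings it back. It must be kept down while the jaw runs back (about half a second).
- release_tab (a point): Centre of the top of the red release button (24 mm along x, 26 mm along y, on the centre line of the press). At rest 54 mm above the desk at x = 12, y = 0 mm; press it straight down 7 mm, with 2 to 5 N.
- jaw: Moving jaw: steel toothed bar along x, white head 88 mm wide, top 36 mm above the desk, black rubber pad in front on springs (8 N per mm). Axes as the press; origin at the press origin when fully back, moving along +x. Held by a ratchet at every 6 mm, sprung back with 4 to 7 N; goes 54 mm at most. The spine is home after some 22 to 44 mm of travel (varies).
- jaw_face (a point): Middle of the front face of the jaw's rubber pad; 46 mm along local x of the press when the jaw is fully back, growing as the jaw advances.
- bed: Aluminium bed and back stop of the press, set at a different place along the press each time (fixed). Origin at the foot of the back stop's face that looks to the jaw, on the base plate; axes as the press. The bed plate is 4 mm thick and reaches 52 mm from the stop towards the jaw; the stop is 24 mm high.
- booklet: Loose brown card-covered booklet lying on the bed, 70 mm (local x) x 100 mm x 14 mm, 0.15 kg. Origin at the middle of its underside's edge that lies at the back stop; axes as the press. It may start up to 6 mm short of the back stop; the jaw then pushes it there.
- spine (a joint): How far the blue binding spine (U-shaped channel, 100 mm long, 21 mm deep, 18 mm high, on the booklet's edge towards the jaw) still stands off the booklet, m: 0 = fully home, starts at 0.007 to 0.014. About 5 N pushes it on; it stays where it is left.
- mug: White mug, 92 x 127 x 95 mm, standing beside the press; origin under its centre. Bystander.
- sticky_notes: Pad of sticky notes, 77 x 77 x 13 mm, beside the press; origin under its centre. Bystander.
- clip_tin: Round clip tin, 62 mm across, 21 mm high, beside the press; origin under its centre. Bystander.
- eraser: Eraser, 20 x 44 x 12 mm, beside the press; origin under its centre. Bystander.
Mind the look-alikes: they are no part of the job. Leave any orange or pink look-alike of the booklet alone.

How it is judged:
By the outcome, as a careful person would: the job done as asked, in the order asked, and still so for the second after the job is handed in, with the robot touching nothing.
It also fails if it takes over 64 s, if anything falls off the work surface, if the arm or the gripper's body presses on something with over 40 N, if the wrist force passes 120 N, or if a joint passes its speed limit or range.

## Working session

There is one attempt and no reset: what is moved stays moved. The work goes in short steps, Python scripts to look and compute and a tool call to move; the robot and the scene stay as the last step left them, time stands still between calls to the robot, and variables do not carry over. Pictures are saved under pics/ and viewed, and the job is handed in when it is done.

Besides the shell and the picture viewer there is one more tool, called after "Call:" by a JSON object that holds its "method" and its "body", one argument or row to a line. step_arm: Moves the arm, as the interface text tells. Its arguments: {"type":"object","properties":{"deltas":{"type":"array"}},"required":["deltas"]}

```bash
mkdir -p pics; ls
cat > h.py <<'E'
import numpy as np, cv2
from rig import ctrl
def snap(n,f):
    s=ctrl.snapshot(n); cv2.imwrite(f'pics/{f}.png',s['color'][:,:,::-1]); np.save(f'pics/{f}.npy',s,allow_pickle=True); return s
def load(f): return np.load(f'pics/{f}.npy',allow_pickle=True).item()
def dist(s): return np.array([s['k1'],0,0,0,0.])
def ray(s,uv):
    p=cv2.undistortPoints(np.array(uv,float).reshape(-1,1,2),np.array(s['intrinsics']),dist(s)).reshape(-1,2)
    R=cv2.Rodrigues(np.array(s['rvec'],float))[0]; c=-R.T@np.array(s['tvec'],float).ravel()
    return c,(np.c_[p,np.ones(len(p))])@R
def plane(s,uv,z):
    c,d=ray(s,uv); return c+d*((z-c[2])/d[:,2])[:,None]
def proj(s,P): return cv2.projectPoints(np.array(P,float).reshape(-1,1,3),np.array(s['rvec'],float),np.array(s['tvec'],float),np.array(s['intrinsics']),dist(s))[0].reshape(-1,2)
E
python3 - <<'E'
from h import *
for n in ["scene","top"]:
    s=snap(n,n+"0"); print(n,ray(s,[[320,200]])[0])
st=ctrl.state(); print({k:np.round(v,3) for k,v in st.items()})
E
```

```text
pics
scene [0.07237479 0.29362841 0.76252499]
top [0.44106053 0.0933364  0.99611241]
{'t': np.float64(0.1), 'joint_pos': array([ 1.129,  0.707, -0.028,  1.485,  0.022,  0.951, -0.075]), 'qd': array([-0.   , -0.003,  0.001, -0.003, -0.003,  0.   ,  0.   ]), 'tau': array([ 2.0000e-03, -8.8429e+01,  1.2370e+00, -2.3645e+01,  1.7000e-02,
        5.0000e-03, -0.0000e+00]), 'position': array([ 0.224, -0.529,  0.239]), 'tcp_rot': array([-0.   ,  0.98 ,  0.199, -0.   ]), 'force': array([-0.432,  0.302, -0.756]), 'ft_torque': array([-0.017, -0.052, -0.058]), 'opening': np.float64(0.086)}
```

View pics/scene0.png

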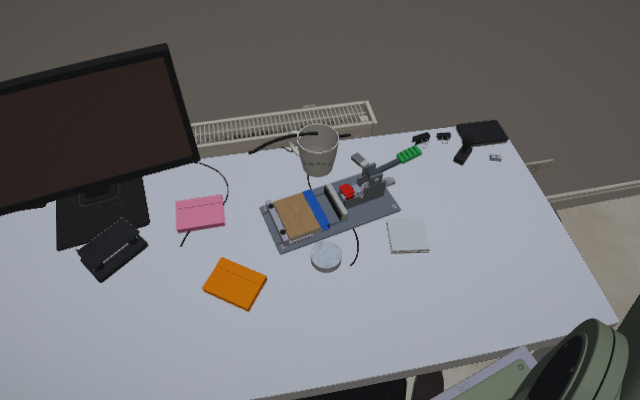

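View pics/top0.png

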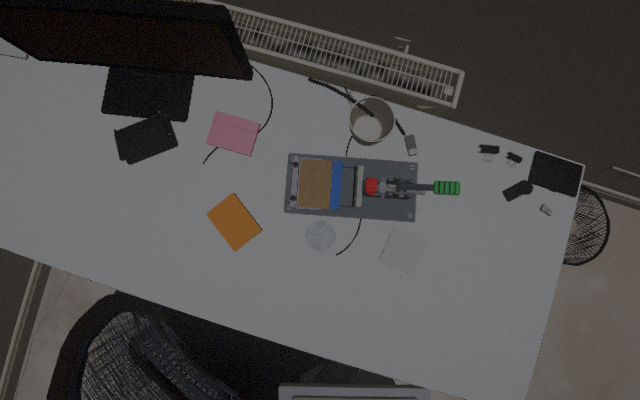

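The top view shows the press at about (285-418, 153-221), with the green grip at (447,188), the red button at (372,186), the blue spine at (337,185) and the brown booklet at (315,184). The orange (235,221) and pink (233,133) blocks are the look-alikes, away from the press. The booklet meant is the brown one in the press bed. I'll confirm it in an enlarged crop and measure.

Run:
```python
from h import *
t=load('top0'); s=load('scene0')
a=cv2.resize(t['color'][140:235,275:475],None,fx=4,fy=4,interpolation=cv2.INTER_CUBIC)
b=cv2.resize(s['color'][130:260,250:430],None,fx=4,fy=4,interpolation=cv2.INTER_CUBIC)
cv2.imwrite('pics/ct.png',np.clip(a[:,:,::-1]*1.5,0,255)); cv2.imwrite('pics/cs.png',np.clip(b[:,:,::-1]*1.5,0,255))
for n,im in(('top',t),('scene',s)):
    h=cv2.cvtColor(im['color'],cv2.COLOR_RGB2HSV)
    for c,lo,hi in(('green',(50,120,40),(80,255,255)),('red',(0,180,80),(5,255,255)),('blue',(105,150,40),(125,255,255)),('brown',(8,80,60),(20,190,255))):
        m=cv2.inRange(h,lo,hi); k,_,st,ce=cv2.connectedComponentsWithStats(m)
        for i in range(1,k):
            if st[i,4]>60:
                r=cv2.minAreaRect(np.argwhere(cv2.compare(_.astype(np.float32),float(i),0)>0)[:,::-1].astype(np.float32))
                print(n,c,st[i],ce[i].round(1),np.round(r[1],1),round(r[2],1))
```

```text
top green [434 181  15  13 144] [441.3 187.2] [12. 14.] 90.0
top green [450 182  10  12  98] [454.4 187.4] [11.  9.] 90.0
top red [366 178  11  11  66] [370.7 183.5] [10. 10.] 90.0
top blue [330 161  12  48 417] [335.6 184.3] [ 9. 47.] 4.1
top brown [ 298  159   34   50 1459] [314.5 183.2] [30.8 47.8] 4.4
top brown [ 206  193   56   58 1689] [233.7 221.6] [48.6 35.6] 53.1
scene green [397 145  24  18 225] [408.6 153.8] [ 9.8 22.8] 63.4
scene red [340 184  14  16 140] [347.  190.8] [15.  11.1] 68.2
scene blue [303 189  27  42 400] [316.7 209.4] [43.6  9.3] 61.4
scene brown [ 274  193   46   45 1229] [296.2 215.3] [42.3 31.6] 64.8[ WARN:0@0.556] global loadsave.cpp:1063 imwrite_ Unsupported depth image for selected encoder is fallbacked to CV_8U.
```

View pics/ct.png

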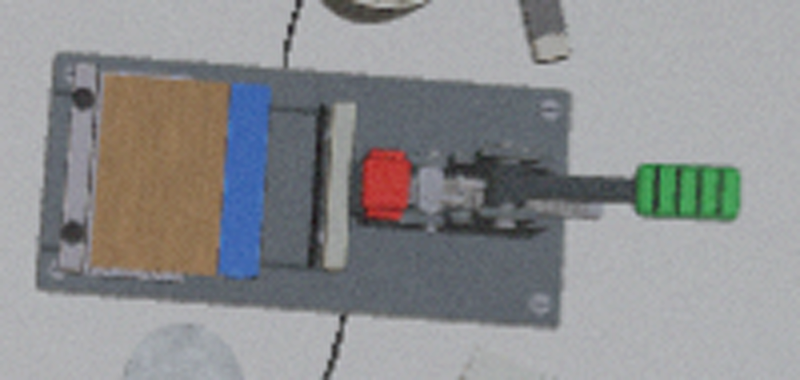

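View pics/cs.png

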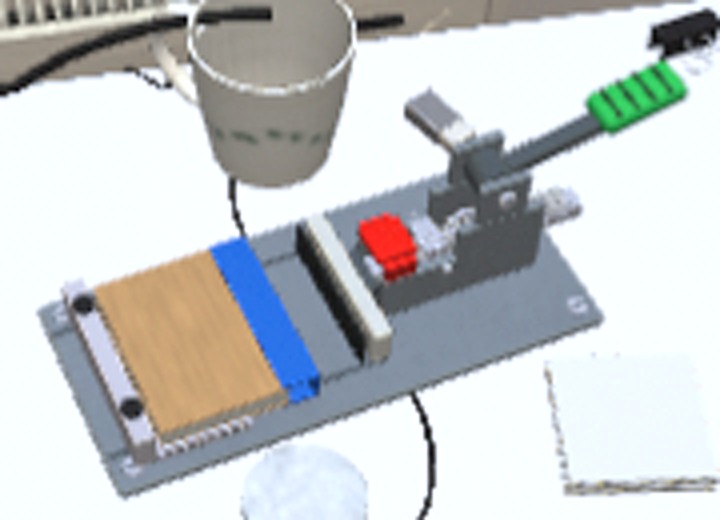

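```bash
cat >> h.py <<'E'
def loadpose():
    return np.load('pose.npy')  # ox,oy,yaw
def P(x,y,z):
    ox,oy,a=loadpose(); x/=1e3;y/=1e3
    return np.array([ox+np.cos(a)*x-np.sin(a)*y, oy+np.sin(a)*x+np.cos(a)*y, z/1e3])
E
python3 - <<'E'
from h import *
t=load('top0'); s=load('scene0')
c=(np.array([[57,53],[572,92],[556,327],[38,290]])+.5)/4-.5+[275,140]
w=plane(t,c,0.01); print(w.round(4))
# fit rigid: TL=(188,?) ; image left=+x
M=np.array([[188,-64],[-90,-64],[-90,64],[188,64]])/1e3
e=w[0]-w[1]; q=w[3]-w[0]; print('len',np.linalg.norm(e),np.linalg.norm(w[3]-w[2]),np.linalg.norm(q),np.linalg.norm(w[2]-w[1]),'cross',np.cross(e,q)[2])
if np.cross(e,q)[2]<0: M[:,1]*=-1
mc=M.mean(0);wc=w[:,:2].mean(0); H=(M-mc).T@(w[:,:2]-wc);a=np.arctan2(H[0,1]-H[1,0],H[0,0]+H[1,1])
R=np.array([[np.cos(a),-np.sin(a)],[np.sin(a),np.cos(a)]]);o=wc-R@mc
print('origin',o,'yaw',np.degrees(a)); print('res mm',((M@R.T+o-w[:,:2])*1e3).round(1))
np.save('pose.npy',[*o,a])
for n,im in(('top',t),('scene',s)):
    print(n,'pad',proj(im,P(-136,0,109)),'grip mid',proj(im,P(-127,0,112)),'rel',proj(im,P(12,0,54)),'corners',proj(im,[P(x*1e3,y*1e3,10) for x,y in M]).round(0).tolist())
# two-view green and red tri
def tri(u,v):
    c1,d1=ray(t,[u]);c2,d2=ray(s,[v]);d1=d1[0];d2=d2[0]
    A=np.c_[d1,-d2];k=np.linalg.lstsq(A,c2-c1,rcond=None)[0];p1=c1+k[0]*d1;p2=c2+k[1]*d2
    return (p1+p2)/2,np.linalg.norm(p1-p2)
def loc(p): return R.T@(p[:2]-o)*1e3,p[2]*1e3
for n,u,v in(('grip',[446.5,187.3],[408.6,153.8]),('red',[371,184.5],[347,190.8])):
    p,e=tri(u,v);print(n,p.round(4),'gap',e,loc(p))
for n,px,z in(('bluejawedge',(268/4+275,180/4+140),0.032),('blue far edge',(225/4+275,180/4+140),.032),('jawhead top front',(327/4+275,185/4+140),.036),('stop front',(95/4+275,165/4+140),.038)):
    print(n,loc(plane(t,[px],z)[0]))
E
```

```text
[[ 0.6369  0.1498  0.01  ]
 [ 0.6237 -0.1257  0.01  ]
 [ 0.4979 -0.1174  0.01  ]
 [ 0.5104  0.1556  0.01  ]]
len 0.2757449469768441 0.2733335939291591 0.12665169110751676 0.12607745310300847 cross 0.034923517040833636
origin [ 0.56486211 -0.03338344] yaw 87.23375504794663
res mm [[ 1.   1.6]
 [ 0.7 -0.7]
 [-1.3 -2.7]
 [-0.4  1.9]]
top pad [[451.28374328 187.85072455]] grip mid [[447.12921714 187.30236356]] rel [[371.29764367 185.6858384 ]] corners [[288.0, 152.0], [418.0, 162.0], [415.0, 222.0], [283.0, 212.0]]
scene pad [[413.11611178 150.82338021]] grip mid [[409.63956371 151.02312001]] rel [[347.60202676 189.34763779]] corners [[260.0, 206.0], [374.0, 168.0], [402.0, 209.0], [280.0, 254.0]]
grip [ 0.5604 -0.1615  0.1017] gap 0.0011406309202012536 (array([-128.14116857,   -1.69869612]), np.float64(101.68679062631392))
red [ 0.5689 -0.0221  0.045 ] gap 0.0005755750869621041 (array([11.46548815, -3.49718039]), np.float64(45.02389681459895))
bluejawedge (array([70.08971255,  0.13192913]), np.float64(32.00000000000003))
blue far edge (array([92.24477757,  1.80738775]), np.float64(32.00000000000003))
jawhead top front (array([39.81416577,  0.96167732]), np.float64(36.00000000000003))
stop front (array([ 1.59508845e+02, -1.20660793e-01]), np.float64(38.000000000000036))
```

Run:
```python
from h import *
t=load('top0'); s=load('scene0'); ox,oy,a=loadpose()
def loc(p):
    d=p[:2]-[ox,oy];return np.round([1e3*(np.cos(a)*d[0]+np.sin(a)*d[1]),1e3*(-np.sin(a)*d[0]+np.cos(a)*d[1]),p[2]*1e3],1)
def tri(u,v):
    c1,d1=ray(t,[u]);c2,d2=ray(s,[v]);d1=d1[0];d2=d2[0]
    k=np.linalg.lstsq(np.c_[d1,-d2],c2-c1,rcond=None)[0];p1=c1+k[0]*d1;p2=c2+k[1]*d2
    return (p1+p2)/2,np.linalg.norm(p1-p2)
T=lambda x,y:(x/4+275,y/4+140); S=lambda x,y:(x/4+250,y/4+130)
p,e=tri(T(425,183),S(420,108));print('grey',loc(p),e)
print('mug',loc(plane(t,[(372,120)],.095)[0]))
print('tri pad',P(-136,0,109),'rel',P(12,0,54))
```

```text
grey [  8.   13.  162.3] 0.0030264214169608253
mug [  23.1 -124.7   95. ]
tri pad [ 0.55829857 -0.16922496  0.109     ] rel [ 0.56544124 -0.02139742  0.054     ]
```

Call:
{"method": "step_arm", "body": {
  "deltas": [255, 2.8, 3.0, 0, 0, 0, 7.1, 255, 2.8, 3.0, 0, 0, 0, 7.1, 255, 2.8, 3.0, 0, 0, 0, 7.1, 255, 2.8, 3.0, 0, 0, 0, 7.1, 255, 2.8, 3.0, 0, 0, 0, 7.1, 255, 2.8, 3.0, 0, 0, 0, 7.1, 255, 2.8, 3.0, 0, 0, 0, 7.1, 255, 2.8, 3.0, 0, 0, 0, 7.1]
}}

```text
t: 0.77
position: [0.4488, -0.2879, 0.2392]
tcp_rot: [-0.0, 0.766, 0.643, -0.0]
force: [0.1, -1.2, -0.2]
opening: 0.0001
```

Call:
{"method": "step_arm", "body": {
  "deltas": [255, 2.8, 3.0, -1.5, 0, 0, 7.1, 255, 2.8, 3.0, -1.5, 0, 0, 0, 255, 2.7, 3.0, -1.5, 0, 0, 0, 255, 2.6, 2.9, -1.5, 0, 0, 0, 255, 0, 0, -1.5, 0, 0, 0, 255, 0, 0, -1.5, 0, 0, 0, 255, 0, 0, 0, 0, 0, 0]
}}

```text
t: 1.35
position: [0.5523, -0.1737, 0.1485]
tcp_rot: [-0.002, 0.726, 0.688, -0.001]
force: [-0.7, -0.3, -0.3]
opening: 0.0002
```

Run:
```python
from h import *
st=ctrl.state(); print(st['position'],st['tcp_rot'],st['force'])
for n in ["scene","top","wrist"]:
    s=snap(n,n+"1")
    print(n,proj(s,P(-136,0,109)),proj(s,P(12,0,54)),proj(s,st['position']-[0,0,.008]))
t=load('top1');s=load('scene1');w=load('wrist1')
a=cv2.resize(t['color'][130:240,345:475],None,fx=3,fy=3);b=cv2.resize(s['color'][90:240,300:440],None,fx=3,fy=3)
im=np.zeros((460,820,3),np.uint8);im[:330,:390]=a;im[:450,395:815]=b
cv2.imwrite('pics/c1.png',np.clip(im[:,:,::-1]*1.4,0,255).astype(np.uint8)[:,:800])
```

```text
[ 0.55232761 -0.17370291  0.14848642] [-0.00177446  0.72616738  0.68751463 -0.00119137] [-0.6651776  -0.27836258 -0.31722901]
scene [[413.11611178 150.82338021]] [[347.60202676 189.34763779]] [[419.26257884 141.10876595]]
top [[451.28374328 187.85072455]] [[371.29764367 185.6858384 ]] [[458.57935442 189.02603229]]
wrist [[329.53344002 223.53988457]] [[327.81561793 -31.08899777]] [[319.42218329 256.1501965 ]]
```

View pics/c1.png

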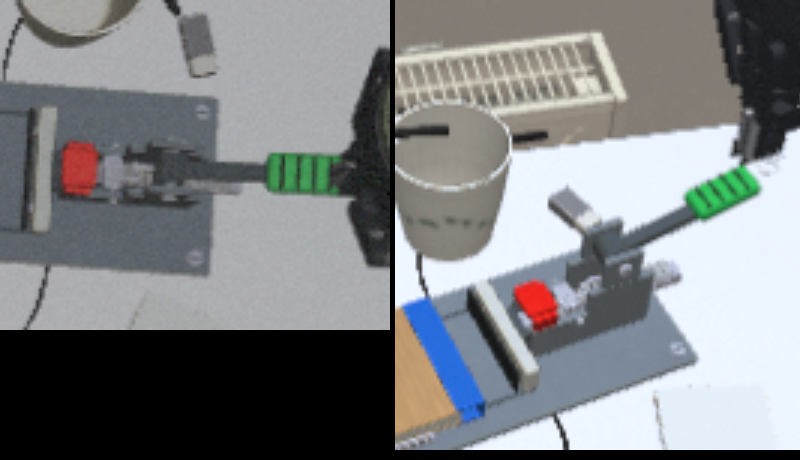

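View pics/wrist1.png

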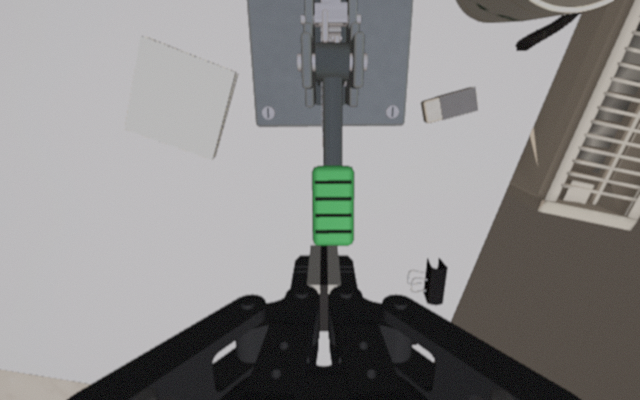

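The wrist view shows the green grip at (312-354, 167-246), with the closed fingertips just behind it. It lies about 2 mm right (+x) of and ahead of the prediction. The grey piece seen in the scene crop is the eraser on the desk, so nothing overhangs the release. I'll correct x/y and come down.

Call:
{"method": "step_arm", "body": {
  "deltas": [255, 0.35, 0.3, -0.6, 0, 0, 0, 255, 0.35, 0.25, -0.6, 0, 0, 0, 255, 0, 0, -0.6, 0, 0, 0, 255, 0, 0, -0.5, 0, 0, 0, 255, 0, 0, 0, 0, 0, 0]
}}

```text
t: 1.92
position: [0.5598, -0.1689, 0.127]
tcp_rot: [-0.001, 0.726, 0.687, -0.001]
force: [-0.3, 0.1, 0.3]
opening: 0.0
```

Run:
```python
from h import *
st=ctrl.state(); print(st['position'],st['force'])
for n in ["scene","wrist"]: s=snap(n,n+"2")
s=load('scene2');w=load('wrist2')
b=cv2.resize(s['color'][90:240,300:440],None,fx=3,fy=3)
im=np.zeros((450,800,3),np.uint8);im[:450,:420]=b;im[:400,425:800]=w['color'][:,150:525]
cv2.imwrite('pics/c2.png',np.clip(im[:,:,::-1]*1.4,0,255).astype(np.uint8))
```

```text
[ 0.55978872 -0.16886294  0.12699803] [-0.28948047  0.1416168   0.32613079]
```

View pics/c2.png

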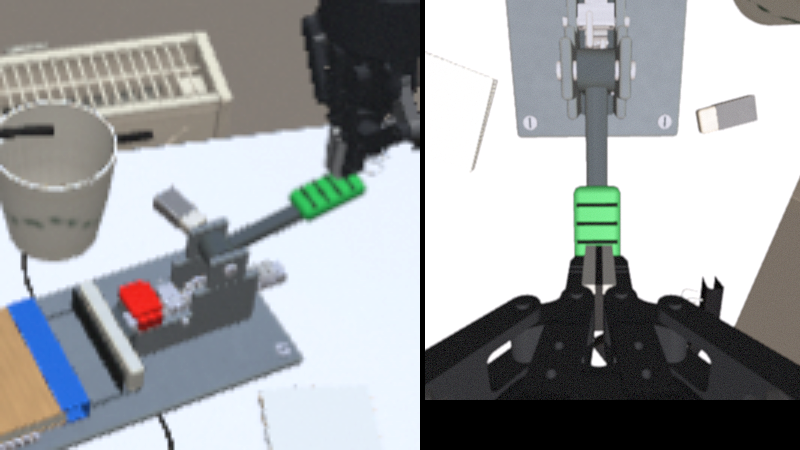

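Fingertips are centred on the grip (wrist crop: tip column 599, grip 575-621). Starting the first stroke; the jaw has about 24 mm of free travel.

Call:
{"method": "step_arm", "body": {
  "deltas": [255, 0, 0, -0.3, 0, 0, 0, 255, 0, 0, -0.3, 0, 0, 0, 255, 0, 0, -0.3, 0, 0, 0, 255, 0, 0, -0.3, 0, 0, 0, 255, 0, 0, -0.3, 0, 0, 0, 255, 0, 0, -0.3, 0, 0, 0]
}}

```text
t: 2.52
position: [0.5603, -0.1691, 0.1099]
tcp_rot: [0.0, 0.727, 0.687, -0.0]
force: [0.2, -0.9, 1.6]
opening: 0.0001
```

Call:
{"method": "step_arm", "body": {
  "deltas": [255, 0, 0, -0.4, 0, 0, 0, 255, 0, 0, -0.4, 0, 0, 0, 255, 0, 0, -0.4, 0, 0, 0, 255, 0, 0, -0.4, 0, 0, 0, 255, 0, 0, -0.4, 0, 0, 0]
}}

```text
t: 2.93
position: [0.5604, -0.1696, 0.09]
tcp_rot: [0.0, 0.727, 0.687, -0.0]
force: [0.1, -4.4, 4.4]
opening: -0.0002
```

Call:
{"method": "step_arm", "body": {
  "deltas": [255, 0, 0, -0.4, 0, 0, 0, 255, 0, 0, -0.4, 0, 0, 0, 255, 0, 0, -0.4, 0, 0, 0, 255, 0, 0, -0.3, 0, 0, 0, 255, 0, 0, 0, 0, 0, 0]
}}

```text
t: 3.35
position: [0.5604, -0.169, 0.0747]
tcp_rot: [0.0, 0.727, 0.687, -0.0]
force: [1.3, -2.6, 4.9]
opening: 0.0002
```

Run:
```python
from h import *
st=ctrl.state(); print(st['position'],st['force'])
s=snap("scene","scene3");w=snap("wrist","wrist3")
b=cv2.resize(s['color'][90:240,300:440],None,fx=3,fy=3)
im=np.zeros((450,800,3),np.uint8);im[:450,:420]=b;im[:400,425:800]=w['color'][:,150:525]
cv2.imwrite('pics/c3.png',np.clip(im[:,:,::-1]*1.4,0,255).astype(np.uint8))
```

```text
[ 0.56040117 -0.16904187  0.07469646] [ 1.34813342 -2.64937559  4.90909586]
```

View pics/c3.png

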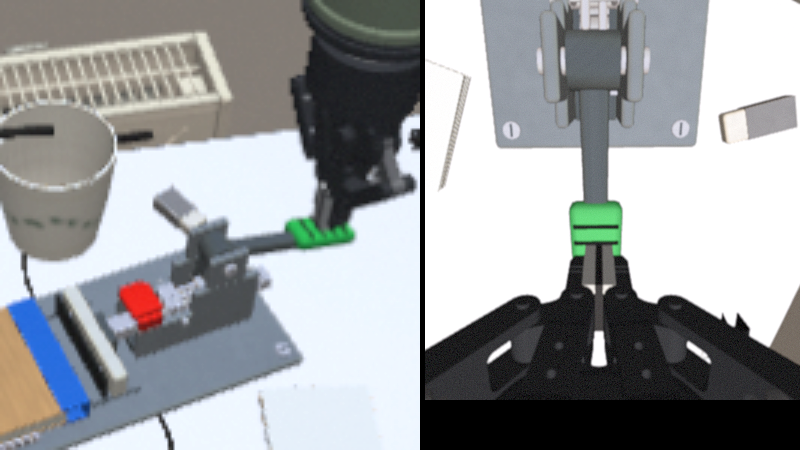

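```bash
cat >> h.py <<'E'
def loc(p):
    ox,oy,a=loadpose(); d=p[:2]-[ox,oy];return np.round([1e3*(np.cos(a)*d[0]+np.sin(a)*d[1]),1e3*(-np.sin(a)*d[0]+np.cos(a)*d[1]),p[2]*1e3],1)
def profile(s,y,z=36,x0=15,x1=175):
    xs=np.arange(x0,x1,.5); uv=proj(s,[P(x,y,z) for x in xs]).astype(np.float32)
    c=cv2.remap(s['color'],uv[:,0].reshape(1,-1),uv[:,1].reshape(1,-1),cv2.INTER_LINEAR)[0].astype(int)
    return xs,c
def jaw(s,y=28,z=36):
    # white head -> black pad transition (front), blue spine near edge
    xs,c=profile(s,y,z); g=c.min(1); 
    d=g[6:]-g[:-6]; i=np.argmin(d[:-60]); 
    xb,cb=profile(s,y,30); bl=cb[:,2]-cb[:,0]; j=np.argmax(bl>60); k=len(bl)-np.argmax(bl[::-1]>60)-1
    return xs[i+3],xb[j],xb[k]
E
python3 - <<'E'
from h import *
for f in('scene0','scene2','scene3','top0'):
    s=load(f); print(f,[jaw(s,y) for y in(-28,28,35)])
E
```

```text
scene0 [(np.float64(42.5), np.float64(74.0), np.float64(94.5)), (np.float64(41.5), np.float64(74.0), np.float64(95.0)), (np.float64(41.5), np.float64(74.0), np.float64(94.5))]
scene2 [(np.float64(42.5), np.float64(74.0), np.float64(95.0)), (np.float64(41.0), np.float64(74.0), np.float64(95.0)), (np.float64(41.5), np.float64(74.0), np.float64(94.5))]
scene3 [(np.float64(54.5), np.float64(74.0), np.float64(95.0)), (np.float64(54.0), np.float64(74.0), np.float64(95.0)), (np.float64(54.5), np.float64(74.0), np.float64(94.5))]
top0 [(np.float64(42.5), np.float64(74.0), np.float64(93.0)), (np.float64(43.5), np.float64(74.5), np.float64(92.0)), (np.float64(40.0), np.float64(74.0), np.float64(92.5))]
```

The jaw has moved 12 mm (tracked head edge 42→54.5), and the spine is still at 74. Let the trigger rise, then make stroke 2.

Call:
{"method": "step_arm", "body": {
  "deltas": [255, 0, 0, 1.2, 0, 0, 0, 255, 0, 0, 1.2, 0, 0, 0, 255, 0, 0, 1.2, 0, 0, 0, 255, 0, 0, 1.2, 0, 0, 0, 255, 0, 0, 0, 0, 0, 0, 255, 0, 0, 0, 0, 0, 0]
}}

```text
t: 3.95
position: [0.5604, -0.1688, 0.1238]
tcp_rot: [0.0, 0.726, 0.687, 0.0]
force: [0.3, 0.2, -0.6]
opening: -0.0002
```

Run:
```python
from h import *
st=ctrl.state(); print(st['position'],st['force'])
s=snap("scene","scene4");print([jaw(s,y) for y in(-28,28,35)])
b=cv2.resize(s['color'][90:240,300:440],None,fx=3,fy=3)
cv2.imwrite('pics/c4.png',np.clip(b[:,:,::-1]*1.4,0,255).astype(np.uint8))
```

```text
[ 0.5604288  -0.16879324  0.12377422] [ 0.30745131  0.21267228 -0.57475293]
[(np.float64(54.0), np.float64(74.0), np.float64(94.5)), (np.float64(52.5), np.float64(74.0), np.float64(95.0)), (np.float64(53.0), np.float64(74.0), np.float64(94.5))]
```

View pics/c4.png

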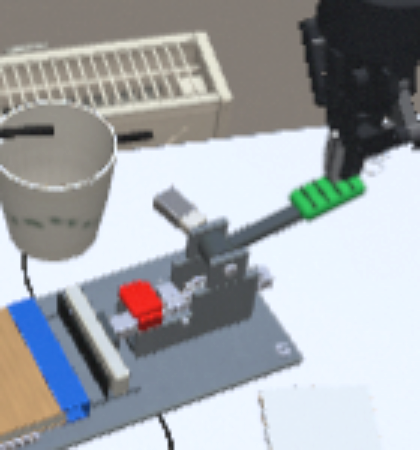

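Jaw held at about 12 mm and the trigger is back up. Stroke 2.

Call:
{"method": "step_arm", "body": {
  "deltas": [255, 0, 0, -0.3, 0, 0, 0, 255, 0, 0, -0.3, 0, 0, 0, 255, 0, 0, -0.4, 0, 0, 0, 255, 0, 0, -0.5, 0, 0, 0, 255, 0, 0, -0.5, 0, 0, 0, 255, 0, 0, -0.5, 0, 0, 0, 255, 0, 0, -0.5, 0, 0, 0, 255, 0, 0, -0.5, 0, 0, 0]
}}

```text
t: 4.67
position: [0.5603, -0.1697, 0.0877]
tcp_rot: [0.0, 0.727, 0.687, -0.0]
force: [-0.6, -5.2, 7.8]
opening: 0.0
```

Call:
{"method": "step_arm", "body": {
  "deltas": [255, 0, 0, -0.4, 0, 0, 0, 255, 0, 0, -0.4, 0, 0, 0, 255, 0, 0, -0.4, 0, 0, 0, 255, 0, 0, -0.25, 0, 0, 0, 255, 0, 0, 0, 0, 0, 0]
}}

```text
t: 5.08
position: [0.5603, -0.1689, 0.0729]
tcp_rot: [-0.0, 0.727, 0.687, -0.0]
force: [-0.5, -0.6, 5.6]
opening: 0.0002
```

Run:
```python
from h import *
st=ctrl.state(); print(st['position'],st['force'])
s=snap("scene","scene5");print([jaw(s,y) for y in(-28,28,35)])
```

```text
[ 0.56030882 -0.1688731   0.07293668] [-0.53416259 -0.62555343  5.62746902]
[(np.float64(67.5), np.float64(74.0), np.float64(95.0)), (np.float64(67.0), np.float64(74.0), np.float64(95.0)), (np.float64(67.0), np.float64(74.0), np.float64(94.5))]
```

Call:
{"method": "step_arm", "body": {
  "deltas": [255, 0, 0, 1.2, 0, 0, 0, 255, 0, 0, 1.2, 0, 0, 0, 255, 0, 0, 1.3, 0, 0, 0, 255, 0, 0, 1.3, 0, 0, 0, 255, 0, 0, 0, 0, 0, 0, 255, 0, 0, 0, 0, 0, 0]
}}

```text
t: 5.63
position: [0.5604, -0.1689, 0.1242]
tcp_rot: [0.0, 0.727, 0.687, 0.0]
force: [0.3, 0.4, 0.5]
opening: 0.0005
```

Call:
{"method": "step_arm", "body": {
  "deltas": [255, 0, 0, -0.3, 0, 0, 0, 255, 0, 0, -0.3, 0, 0, 0, 255, 0, 0, -0.4, 0, 0, 0, 255, 0, 0, -0.4, 0, 0, 0, 255, 0, 0, -0.4, 0, 0, 0]
}}

```text
t: 6.05
position: [0.5602, -0.1693, 0.1051]
tcp_rot: [0.0, 0.727, 0.687, -0.0]
force: [-1.2, -2.7, 6.7]
opening: 0.0003
```

Call:
{"method": "step_arm", "body": {
  "deltas": [255, 0, 0, -0.3, 0, 0, 0, 255, 0, 0, -0.3, 0, 0, 0]
}}

```text
t: 6.22
position: [0.5602, -0.1695, 0.0992]
tcp_rot: [0.0, 0.727, 0.687, -0.0]
force: [-0.7, -3.3, 6.4]
opening: 0.0002
```

Call:
{"method": "step_arm", "body": {
  "deltas": [255, 0, 0, -0.2, 0, 0, 0, 255, 0, 0, -0.2, 0, 0, 0]
}}

```text
t: 6.38
position: [0.5602, -0.1696, 0.0953]
tcp_rot: [0.0, 0.727, 0.687, -0.0]
force: [-0.5, -4.9, 6.0]
opening: 0.0002
```

Run:
```python
from h import *
st=ctrl.state(); print(st['position'],st['force'])
s=snap("scene","scene6");print([jaw(s,y) for y in(-28,28,35)])
```

```text
[ 0.56024297 -0.16958991  0.09530944] [-0.51215044 -4.89777897  5.9944996 ]
[(np.float64(70.5), np.float64(76.0), np.float64(96.5)), (np.float64(70.0), np.float64(76.0), np.float64(96.5)), (np.float64(70.0), np.float64(76.0), np.float64(96.5))]
```

The spine has begun to move (74→76), with force about 6-7 N. Continuing in short steps.

Call:
{"method": "step_arm", "body": {
  "deltas": [255, 0, 0, -0.3, 0, 0, 0, 255, 0, 0, -0.3, 0, 0, 0]
}}

```text
t: 6.6
position: [0.5603, -0.1697, 0.0895]
tcp_rot: [0.0, 0.727, 0.687, -0.0]
force: [-1.2, -6.2, 9.5]
opening: -0.0001
```

Call:
{"method": "step_arm", "body": {
  "deltas": [255, 0, 0, -0.3, 0, 0, 0, 255, 0, 0, -0.3, 0, 0, 0]
}}

```text
t: 6.77
position: [0.5603, -0.1698, 0.0835]
tcp_rot: [0.0, 0.727, 0.687, -0.0]
force: [-1.2, -4.7, 8.7]
opening: -0.0001
```

Run:
```python
from h import *
st=ctrl.state(); print(st['position'],st['force'])
s=snap("scene","scene7");print([jaw(s,y) for y in(-28,28,35)])
```

```text
[ 0.56032381 -0.1697588   0.08352408] [-1.23941107 -4.70600596  8.66034176]
[(np.float64(75.0), np.float64(79.5), np.float64(100.5)), (np.float64(74.5), np.float64(80.0), np.float64(100.5)), (np.float64(75.0), np.float64(79.5), np.float64(100.5))]
```

Call:
{"method": "step_arm", "body": {
  "deltas": [255, 0, 0, -0.3, 0, 0, 0, 255, 0, 0, -0.2, 0, 0, 0]
}}

```text
t: 6.98
position: [0.5603, -0.1695, 0.0784]
tcp_rot: [0.0, 0.727, 0.687, -0.0]
force: [-1.2, -2.9, 6.5]
opening: 0.0001
```

Call:
{"method": "step_arm", "body": {
  "deltas": [255, 0, 0, -0.3, 0, 0, 0, 255, 0, 0, -0.2, 0, 0, 0]
}}

```text
t: 7.15
position: [0.5604, -0.1691, 0.0734]
tcp_rot: [0.0, 0.727, 0.687, -0.0]
force: [-0.8, -0.7, 9.7]
opening: 0.0001
```

Run:
```python
from h import *
st=ctrl.state(); print(st['position'],st['force'])
s=snap("scene","scene8");print([jaw(s,y) for y in(-28,28,35)])
b=cv2.resize(s['color'][150:260,250:400],None,fx=5,fy=5)
cv2.imwrite('pics/c8.png',np.clip(b[:,:,::-1]*1.4,0,255).astype(np.uint8))
```

```text
[ 0.56037645 -0.16909228  0.07342039] [-0.83758464 -0.70795292  9.65562284]
[(np.float64(79.5), np.float64(84.0), np.float64(104.5)), (np.float64(79.0), np.float64(84.5), np.float64(104.5)), (np.float64(78.5), np.float64(84.5), np.float64(104.5))]
```

View pics/c8.png

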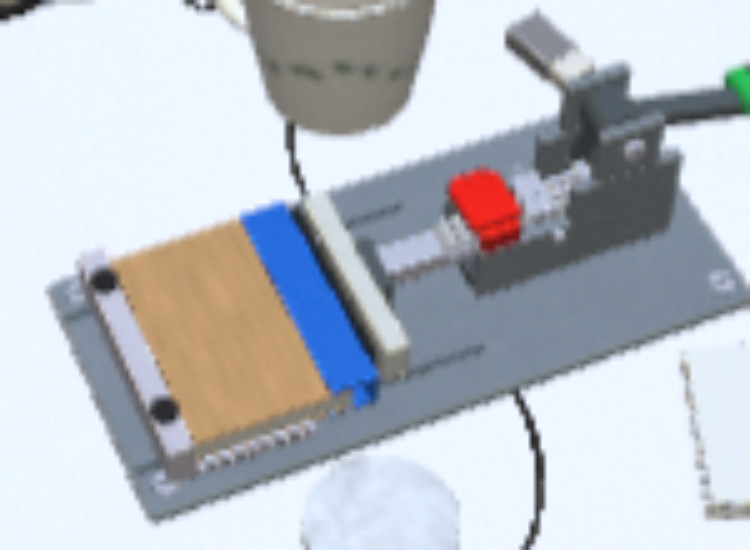

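Jaw at about 36 mm, and 4-5 mm of the spine is still to go by the visible booklet length (spine far edge 104.5, home expected near 109). Release, then a careful fourth squeeze.

Call:
{"method": "step_arm", "body": {
  "deltas": [255, 0, 0, 1.2, 0, 0, 0, 255, 0, 0, 1.2, 0, 0, 0, 255, 0, 0, 1.3, 0, 0, 0, 255, 0, 0, 1.3, 0, 0, 0, 255, 0, 0, 0, 0, 0, 0, 255, 0, 0, 0, 0, 0, 0]
}}

```text
t: 7.7
position: [0.5604, -0.1689, 0.1242]
tcp_rot: [0.0, 0.727, 0.687, 0.0]
force: [0.1, 0.3, -0.1]
opening: 0.0002
```

Run:
```python
from h import *
st=ctrl.state(); print(st['position'],st['force'])
s=snap("scene","scene9");print([jaw(s,y) for y in(-28,28,35)])
s=snap("top","top9");print([jaw(s,y) for y in(-28,28,35)])
for f in('top0','top9','scene9'):
    im=load(f)
    for z,y in((28,0),(28,20)):
        xs,c=profile(im,y,z,80,175); print(f,y,[(x,*v) for x,v in zip(xs[::6],c[::6].tolist())][-20:])
```

```text
[ 0.5604185  -0.16887544  0.12416772] [ 0.1019903   0.28435613 -0.11410566]
[(np.float64(77.5), np.float64(84.5), np.float64(104.5)), (np.float64(77.0), np.float64(84.5), np.float64(104.5)), (np.float64(77.0), np.float64(84.0), np.float64(104.5))]
[(np.float64(76.0), np.float64(84.0), np.float64(102.5)), (np.float64(79.0), np.float64(84.5), np.float64(102.5)), (np.float64(75.5), np.float64(84.0), np.float64(102.5))]
top0 0 [(np.float64(116.0), 94, 77, 57), (np.float64(119.0), 92, 75, 55), (np.float64(122.0), 94, 74, 56), (np.float64(125.0), 93, 75, 56), (np.float64(128.0), 93, 73, 53), (np.float64(131.0), 93, 74, 53), (np.float64(134.0), 95, 76, 57), (np.float64(137.0), 95, 76, 57), (np.float64(140.0), 96, 78, 57), (np.float64(143.0), 96, 77, 57), (np.float64(146.0), 95, 77, 56), (np.float64(149.0), 94, 75, 56), (np.float64(152.0), 91, 74, 53), (np.float64(155.0), 93, 75, 58), (np.float64(158.0), 96, 79, 63), (np.float64(161.0), 94, 92, 95), (np.float64(164.0), 78, 77, 80), (np.float64(167.0), 98, 97, 103), (np.float64(170.0), 99, 97, 104), (np.float64(173.0), 97, 96, 101)]
top0 20 [
[... 2778 characters left out ...]
.float64(116.0), 140, 113, 81), (np.float64(119.0), 140, 113, 81), (np.float64(122.0), 140, 112, 81), (np.float64(125.0), 140, 113, 82), (np.float64(128.0), 137, 110, 80), (np.float64(131.0), 138, 112, 80), (np.float64(134.0), 136, 110, 78), (np.float64(137.0), 140, 112, 82), (np.float64(140.0), 136, 110, 79), (np.float64(143.0), 137, 111, 80), (np.float64(146.0), 140, 113, 81), (np.float64(149.0), 141, 114, 82), (np.float64(152.0), 138, 111, 80), (np.float64(155.0), 138, 111, 81), (np.float64(158.0), 137, 111, 80), (np.float64(161.0), 137, 111, 81), (np.float64(164.0), 134, 121, 112), (np.float64(167.0), 137, 140, 157), (np.float64(170.0), 122, 125, 140), (np.float64(173.0), 136, 139, 155)]
```

The booklet has now slid to the stop (end at about 164, stop about 165). That leaves 7-8 mm for the spine, with home expected at a jaw travel of 43-44 mm. Stroke 4 will be fine-stepped near there.

Call:
{"method": "step_arm", "body": {
  "deltas": [255, 0, 0, -0.3, 0, 0, 0, 255, 0, 0, -0.4, 0, 0, 0, 255, 0, 0, -0.4, 0, 0, 0, 255, 0, 0, -0.4, 0, 0, 0, 255, 0, 0, -0.3, 0, 0, 0]
}}

```text
t: 8.22
position: [0.5602, -0.1694, 0.1051]
tcp_rot: [0.0, 0.727, 0.687, -0.0]
force: [-1.3, -3.7, 6.8]
opening: 0.0003
```

Call:
{"method": "step_arm", "body": {
  "deltas": [255, 0, 0, -0.3, 0, 0, 0, 255, 0, 0, -0.3, 0, 0, 0]
}}

```text
t: 8.38
position: [0.5603, -0.1697, 0.0995]
tcp_rot: [0.0, 0.727, 0.687, -0.0]
force: [-0.1, -5.9, 8.8]
opening: -0.0001
```

Call:
{"method": "step_arm", "body": {
  "deltas": [255, 0, 0, -0.2, 0, 0, 0, 255, 0, 0, -0.1, 0, 0, 0]
}}

```text
t: 8.55
position: [0.5603, -0.1698, 0.0965]
tcp_rot: [0.0, 0.727, 0.687, -0.0]
force: [-0.9, -4.9, 7.6]
opening: 0.0
```

Run:
```python
from h import *
st=ctrl.state(); print(st['position'],st['force'])
s=snap("scene","scene10");print([jaw(s,y) for y in(-28,28,35)])
```

```text
[ 0.56030283 -0.1698429   0.09646244] [-0.85964995 -4.89925045  7.56985242]
[(np.float64(82.0), np.float64(86.5), np.float64(107.5)), (np.float64(81.5), np.float64(87.5), np.float64(107.5)), (np.float64(81.5), np.float64(87.0), np.float64(107.5))]
```

Call:
{"method": "step_arm", "body": {
  "deltas": [255, 0, 0, -0.2, 0, 0, 0, 255, 0, 0, -0.2, 0, 0, 0]
}}

```text
t: 8.77
position: [0.5603, -0.1699, 0.0927]
tcp_rot: [0.001, 0.727, 0.687, -0.0]
force: [-0.6, -5.1, 6.2]
opening: -0.0
```

Call:
{"method": "step_arm", "body": {
  "deltas": [255, 0, 0, -0.2, 0, 0, 0, 255, 0, 0, 0, 0, 0, 0]
}}

```text
t: 8.93
position: [0.5603, -0.17, 0.0905]
tcp_rot: [0.001, 0.727, 0.687, -0.0]
force: [-0.6, -6.1, 8.8]
opening: 0.0001
```

Run:
```python
from h import *
st=ctrl.state(); print(st['position'],st['force'],st['ft_torque'])
s=snap("scene","scene11");print([jaw(s,y) for y in(-28,28,35)])
```

```text
[ 0.56030296 -0.16998607  0.09045012] [-0.55625037 -6.08147914  8.83935474] [-1.30254193  0.22664716 -0.02087877]
[(np.float64(84.5), np.float64(89.5), np.float64(109.5)), (np.float64(84.0), np.float64(89.0), np.float64(109.5)), (np.float64(84.0), np.float64(89.0), np.float64(110.0))]
```

Call:
{"method": "step_arm", "body": {
  "deltas": [255, 0, 0, -0.2, 0, 0, 0, 255, 0, 0, 0, 0, 0, 0]
}}

```text
t: 9.15
position: [0.5603, -0.1701, 0.0885]
tcp_rot: [0.001, 0.727, 0.687, -0.0]
force: [-0.5, -6.0, 7.5]
opening: -0.0001
```

Call:
{"method": "step_arm", "body": {
  "deltas": [255, 0, 0, -0.2, 0, 0, 0, 255, 0, 0, 0, 0, 0, 0]
}}

```text
t: 9.32
position: [0.5603, -0.1701, 0.0865]
tcp_rot: [0.001, 0.727, 0.687, -0.0]
force: [-0.4, -6.7, 8.7]
opening: 0.0003
```

Run:
```python
from h import *
st=ctrl.state(); print(st['position'],st['force'],st['ft_torque'])
s=snap("scene","scene12");print([jaw(s,y) for y in(-28,28,35)])
```

```text
[ 0.56029723 -0.17007593  0.08653408] [-0.41496556 -6.7411548   8.67786156] [-1.42791688  0.15228199 -0.01785665]
[(np.float64(86.0), np.float64(91.0), np.float64(111.5)), (np.float64(85.5), np.float64(91.0), np.float64(111.5)), (np.float64(85.5), np.float64(91.0), np.float64(111.5))]
```

Call:
{"method": "step_arm", "body": {
  "deltas": [255, 0, 0, -0.2, 0, 0, 0, 255, 0, 0, 0, 0, 0, 0]
}}

```text
t: 9.53
position: [0.5603, -0.1701, 0.0846]
tcp_rot: [0.001, 0.727, 0.687, -0.0]
force: [-0.5, -5.5, 8.4]
opening: 0.0002
```

Run:
```python
from h import *
st=ctrl.state(); print(st['position'],st['force'],st['ft_torque'])
s=snap("scene","scene13");print([jaw(s,y) for y in(-28,28,35)])
b=cv2.resize(s['color'][150:260,250:400],None,fx=5,fy=5)
cv2.imwrite('pics/c13.png',np.clip(b[:,:,::-1]*1.4,0,255).astype(np.uint8))
```

```text
[ 0.56031266 -0.17009943  0.08456372] [-0.5302041  -5.52759702  8.43898383] [-1.37953922  0.13753518  0.02295356]
[(np.float64(86.5), np.float64(91.5), np.float64(112.0)), (np.float64(86.5), np.float64(92.0), np.float64(112.0)), (np.float64(87.0), np.float64(92.0), np.float64(112.0))]
```

View pics/c13.png

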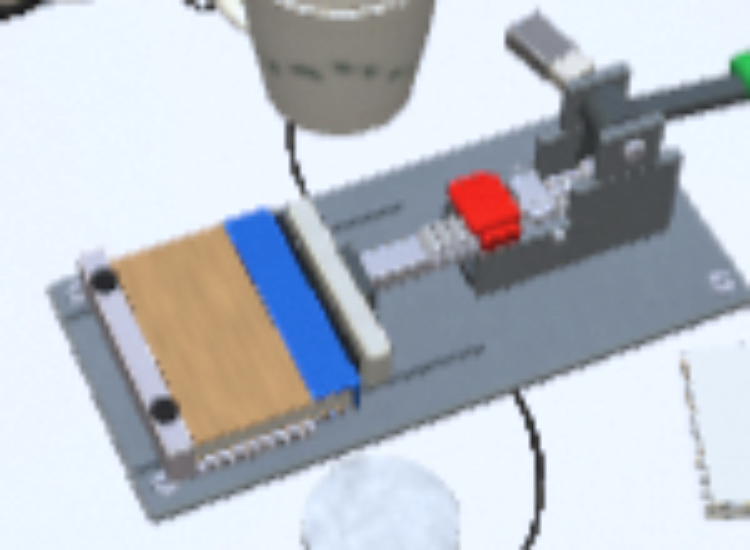

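The side view shows the booklet edge nearly at the spine web (crop about (352,395)). The force isn't stiffening yet, so I'm continuing.

Call:
{"method": "step_arm", "body": {
  "deltas": [255, 0, 0, -0.2, 0, 0, 0, 255, 0, 0, 0, 0, 0, 0]
}}

```text
t: 9.75
position: [0.5603, -0.1701, 0.0826]
tcp_rot: [0.001, 0.727, 0.687, -0.0]
force: [-1.1, -6.6, 10.0]
opening: -0.0002
```

Run:
```python
from h import *
st=ctrl.state(); print(st['position'],st['force'],st['ft_torque'])
s=snap("scene","scene14");print([jaw(s,y) for y in(-28,28,35)])
```

```text
[ 0.56032244 -0.17006909  0.08259545] [-1.06909533 -6.57149282 10.04524098] [-1.38975315e+00  3.26034060e-01 -3.54269715e-04]
[(np.float64(87.0), np.float64(91.5), np.float64(112.0)), (np.float64(87.5), np.float64(92.0), np.float64(112.0)), (np.float64(87.0), np.float64(92.0), np.float64(112.0))]
```

Call:
{"method": "step_arm", "body": {
  "deltas": [255, 0, 0, -0.2, 0, 0, 0, 255, 0, 0, 0, 0, 0, 0]
}}

```text
t: 9.97
position: [0.5603, -0.17, 0.0807]
tcp_rot: [0.001, 0.727, 0.687, -0.0]
force: [-1.3, -5.7, 10.6]
opening: 0.0001
```

Run:
```python
from h import *
st=ctrl.state(); print(st['position'],st['force'],st['ft_torque'])
s=snap("scene","scene15");print([jaw(s,y) for y in(-28,28,35)])
```

```text
[ 0.56032526 -0.16999785  0.08068698] [-1.26648927 -5.71239356 10.55691025] [-1.28614209  0.31251681 -0.00668842]
[(np.float64(88.5), np.float64(91.5), np.float64(112.0)), (np.float64(87.5), np.float64(92.0), np.float64(112.0)), (np.float64(88.5), np.float64(92.0), np.float64(112.5))]
```

Call:
{"method": "step_arm", "body": {
  "deltas": [255, 0, 0, -0.15, 0, 0, 0, 255, 0, 0, 0, 0, 0, 0]
}}

```text
t: 10.18
position: [0.5604, -0.17, 0.0793]
tcp_rot: [0.001, 0.727, 0.687, -0.0]
force: [-1.7, -5.9, 12.8]
opening: -0.0004
```

Run:
```python
from h import *
st=ctrl.state(); print(st['position'],st['force'],st['ft_torque'])
s=snap("scene","scene16");print([jaw(s,y) for y in(-28,0,28,35)])
t=load('scene13')
a=cv2.resize(s['color'][170:250,265:345],None,fx=7,fy=7,interpolation=cv2.INTER_CUBIC)
cv2.imwrite('pics/c16.png',np.clip(a[:,:,::-1]*1.4,0,255).astype(np.uint8))
```

```text
[ 0.56036167 -0.16996572  0.07928328] [-1.65188084 -5.92321608 12.75074697] [-1.20047434  0.45946683  0.02078582]
[(np.float64(88.5), np.float64(91.5), np.float64(112.0)), (np.float64(89.0), np.float64(92.0), np.float64(112.0)), (np.float64(88.0), np.float64(92.0), np.float64(112.0)), (np.float64(88.5), np.float64(92.0), np.float64(112.0))]
```

View pics/c16.png

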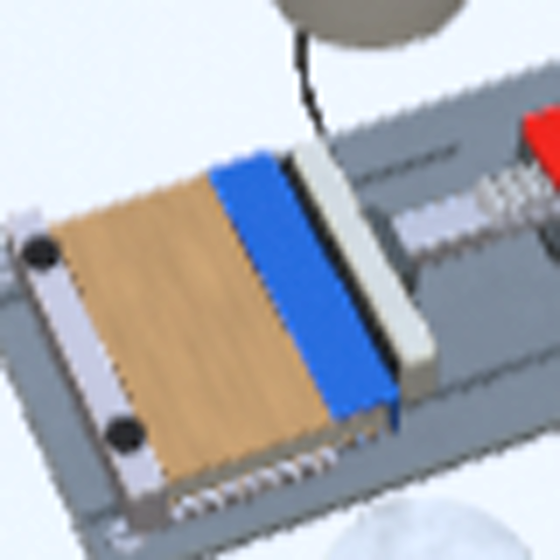

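Spine home: its edges stayed at 92/112 over the last 5 mm of handle travel while the force rose 8.4→12.8 N. The side view shows the booklet edge on the web. I'll stop pumping, lift off and go over the release.

Call:
{"method": "step_arm", "body": {
  "deltas": [255, 0, 0, 0.8, 0, 0, 0, 255, 0, 0, 1.2, 0, 0, 0, 255, 0, 0, 1.3, 0, 0, 0, 255, 0, 0, 1.5, 0, 0, 0, 255, 0, 0, 2.0, 0, 0, 0, 255, 0, 0, 2.3, 0, 0, 0]
}}

```text
t: 10.73
position: [0.5598, -0.1687, 0.17]
tcp_rot: [-0.001, 0.726, 0.687, -0.0]
force: [-0.5, 0.0, -0.5]
opening: -0.0002
```

Call:
{"method": "step_arm", "body": {
  "deltas": [255, 0.1, 3.0, 0, 0, 0, 0, 255, 0.1, 3.0, 0, 0, 0, 0, 255, 0.1, 3.0, 0, 0, 0, 0, 255, 0.1, 3.0, 0, 0, 0, 0, 255, 0.1, 2.0, 0, 0, 0, 0, 255, 0, 0, 0, 0, 0, 0, 255, 0, 0, 0, 0, 0, 0]
}}

```text
t: 11.32
position: [0.5653, -0.028, 0.1698]
tcp_rot: [-0.0, 0.726, 0.688, -0.0]
force: [0.3, -1.1, 0.5]
opening: -0.0
```

Run:
```python
from h import *
st=ctrl.state(); print(st['position'],st['tcp_rot'],st['force'])
for n in("scene","top","wrist"): s=snap(n,n+"17"); print(n,proj(s,P(12,0,54)),proj(s,st['position']-[0,0,.008]))
print([jaw(load('scene17'),y) for y in(-28,0,28,35)])
s=load('scene17');w=load('wrist17')
b=cv2.resize(s['color'][90:240,260:400],None,fx=3,fy=3)
im=np.zeros((450,800,3),np.uint8);im[:450,:420]=b;im[:400,425:800]=w['color'][:,150:525]
cv2.imwrite('pics/c17.png',np.clip(im[:,:,::-1]*1.4,0,255).astype(np.uint8))
h=cv2.cvtColor(w['color'],cv2.COLOR_RGB2HSV);m=cv2.inRange(h,(0,180,60),(5,255,255));print(cv2.boundingRect(m))
```

```text
[ 0.56525427 -0.0279834   0.1698099 ] [-2.14765357e-04  7.25891372e-01  6.87809313e-01 -1.38455099e-04] [ 0.32238143 -1.07419777  0.52441232]
scene [[347.60202676 189.34763779]] [[353.90515237 152.17186268]]
top [[371.29764367 185.6858384 ]] [[382.33335927 178.22730803]]
wrist [[321.75877176 185.22449829]] [[320.86494041 257.07915444]]
[(np.float64(83.5), np.float64(91.5), np.float64(112.0)), (np.float64(83.0), np.float64(91.5), np.float64(112.0)), (np.float64(83.0), np.float64(92.0), np.float64(112.0)), (np.float64(83.0), np.float64(92.0), np.float64(112.5))]
(305, 169, 39, 27)
```

View pics/c17.png

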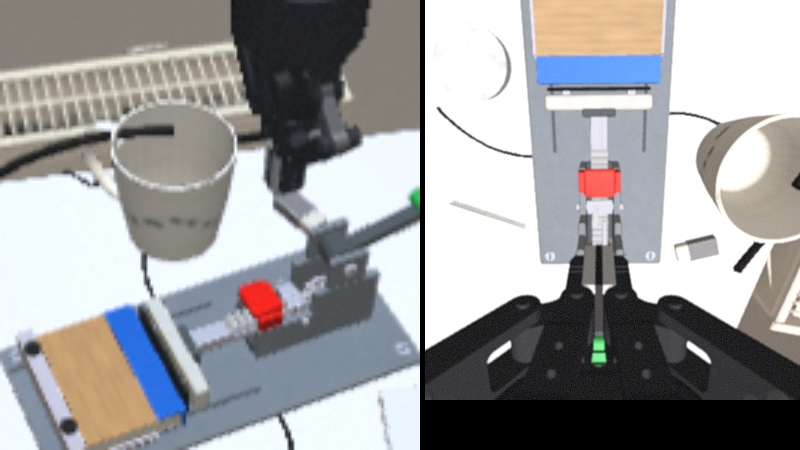

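The spine stayed home (91.5/112) and the jaw is held at 42 mm. The red button is centred at wrist column 325, row 184, about 2 mm to +x and 1 mm ahead of the prediction. Descending.

Call:
{"method": "step_arm", "body": {
  "deltas": [255, 0.2, 0.4, -1.5, 0, 0, 0, 255, 0, 0.35, -1.5, 0, 0, 0, 255, 0, 0, -1.5, 0, 0, 0, 255, 0, 0, -1.5, 0, 0, 0, 255, 0, 0, -1.3, 0, 0, 0, 255, 0, 0, -1.0, 0, 0, 0, 255, 0, 0, -0.8, 0, 0, 0, 255, 0, 0, 0, 0, 0, 0]
}}

```text
t: 12.13
position: [0.5668, -0.0219, 0.0779]
tcp_rot: [-0.001, 0.727, 0.687, -0.001]
force: [-0.8, -0.0, 0.7]
opening: -0.0002
```

Run:
```python
from h import *
st=ctrl.state(); print(st['position'],st['force'])
for n in("scene","wrist"): s=snap(n,n+"18")
s=load('scene18');w=load('wrist18')
b=cv2.resize(s['color'][90:240,260:400],None,fx=3,fy=3)
im=np.zeros((450,800,3),np.uint8);im[:450,:420]=b;im[:400,425:800]=w['color'][:,150:525]
cv2.imwrite('pics/c18.png',np.clip(im[:,:,::-1]*1.4,0,255).astype(np.uint8))
```

```text
[ 0.56676976 -0.02192032  0.07789442] [-0.75671206 -0.02601141  0.68851204]
```

View pics/c18.png

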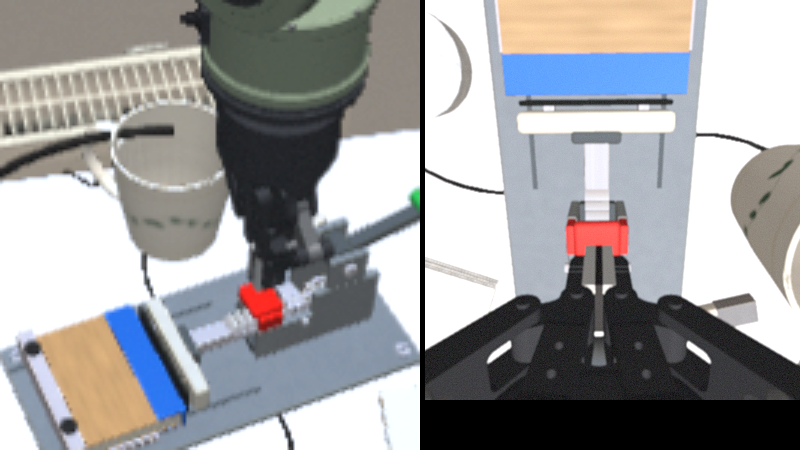

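Fingertips are centred over the red button (crop 568-628, tips at 599). Pressing slowly.

Call:
{"method": "step_arm", "body": {
  "deltas": [255, 0, 0.1, -0.4, 0, 0, 0, 255, 0, 0, -0.4, 0, 0, 0, 255, 0, 0, -0.3, 0, 0, 0, 255, 0, 0, -0.2, 0, 0, 0, 255, 0, 0, -0.2, 0, 0, 0, 255, 0, 0, -0.2, 0, 0, 0]
}}

```text
t: 12.73
position: [0.5673, -0.0205, 0.062]
tcp_rot: [-0.0, 0.727, 0.687, -0.0]
force: [-1.1, 0.2, 3.4]
opening: -0.0003
```

Call:
{"method": "step_arm", "body": {
  "deltas": [255, 0, 0, -0.2, 0, 0, 0, 255, 0, 0, -0.1, 0, 0, 0, 255, 0, 0, 0, 0, 0, 0]
}}

```text
t: 12.98
position: [0.5673, -0.0204, 0.059]
tcp_rot: [-0.0, 0.727, 0.687, -0.0]
force: [-0.0, -0.6, 2.4]
opening: 0.0002
```

Run:
```python
from h import *
st=ctrl.state(); print(st['position'],st['force'])
s=snap("scene","scene19");print([jaw(s,y) for y in(-28,0,28,35)])
```

```text
[ 0.5673056  -0.02042439  0.05903542] [-0.02669748 -0.62476851  2.41479099]
[(np.float64(63.5), np.float64(91.5), np.float64(112.0)), (np.float64(63.5), np.float64(91.5), np.float64(112.0)), (np.float64(63.0), np.float64(92.0), np.float64(112.0)), (np.float64(63.0), np.float64(91.5), np.float64(112.5))]
```

The jaw is running back. Press 1 mm further and hold.

Call:
{"method": "step_arm", "body": {
  "deltas": [255, 0, 0, -0.1, 0, 0, 0, 255, 0, 0, 0, 0, 0, 0, 255, 0, 0, 0, 0, 0, 0, 255, 0, 0, 0, 0, 0, 0, 255, 0, 0, 0, 0, 0, 0, 255, 0, 0, 0, 0, 0, 0, 255, 0, 0, 0, 0, 0, 0, 255, 0, 0, 0, 0, 0, 0]
}}

```text
t: 13.7
position: [0.5673, -0.0204, 0.0582]
tcp_rot: [-0.0, 0.727, 0.687, 0.0]
force: [-0.7, -0.5, 2.4]
opening: 0.0004
```

Call:
{"method": "step_arm", "body": {
  "deltas": [255, 0, 0, 0, 0, 0, 0, 255, 0, 0, 0, 0, 0, 0, 255, 0, 0, 0, 0, 0, 0, 255, 0, 0, 0, 0, 0, 0, 255, 0, 0, 0, 0, 0, 0, 255, 0, 0, 0, 0, 0, 0, 255, 0, 0, 0, 0, 0, 0, 255, 0, 0, 0, 0, 0, 0]
}}

```text
t: 14.37
position: [0.5673, -0.0204, 0.0582]
tcp_rot: [-0.0, 0.727, 0.687, -0.0]
force: [0.9, -0.3, 2.7]
opening: 0.0001
```

Run:
```python
from h import *
st=ctrl.state(); print(st['position'],st['force'])
s=snap("scene","scene20");print([jaw(s,y) for y in(-28,28,35)])
```

```text
[ 0.56730114 -0.02043966  0.05816145] [ 0.91255943 -0.27927775  2.66631906]
[(np.float64(42.5), np.float64(91.5), np.float64(112.0)), (np.float64(41.5), np.float64(92.0), np.float64(112.0)), (np.float64(41.5), np.float64(91.5), np.float64(112.5))]
```

The jaw is fully back (42.5/41.5, same as at the start). Lift away and check.

Call:
{"method": "step_arm", "body": {
  "deltas": [255, 0, 0, 0.5, 0, 0, 0, 255, 0, 0, 1.0, 0, 0, 0, 255, 0, 0, 2.0, 0, 0, 0, 255, 0, 0, 3.0, 0, 0, 0, 255, 0, 0, 3.5, 0, 0, 0, 255, 0, 0, 3.5, 0, 0, 0, 255, 0, 0, 2.0, 0, 0, 0, 255, 0, 0, 0, 0, 0, 0]
}}

```text
t: 15.08
position: [0.5684, -0.0203, 0.2181]
tcp_rot: [0.002, 0.727, 0.687, 0.002]
force: [0.9, -0.8, -0.4]
opening: -0.0006
```

Call:
{"method": "step_arm", "body": {
  "deltas": [255, -1.0, -3.5, 0, 0, 0, 0, 255, -1.0, -3.5, 0, 0, 0, 0, 255, -1.0, -3.5, 0, 0, 0, 0, 255, -1.0, -3.5, 0, 0, 0, 0, 255, -1.0, -3.5, 0, 0, 0, 0, 255, -1.0, -3.5, 0, 0, 0, 0, 255, -1.0, -3.5, 0, 0, 0, 0, 255, 0, 0, 0, 0, 0, 0]
}}

```text
t: 15.75
position: [0.4939, -0.2725, 0.2131]
tcp_rot: [0.0, 0.729, 0.684, -0.002]
force: [-0.4, -0.9, -1.0]
opening: -0.0
```

Run:
```python
from h import *
st=ctrl.state(); print(st['position'],st['force'])
s=snap("scene","scene21");print([jaw(s,y) for y in(-28,28,35)])
t=snap("top","top21");print([jaw(t,y) for y in(-28,28,35)])
a=cv2.resize(t['color'][90:270,195:475],None,fx=2.8,fy=2.8,interpolation=cv2.INTER_CUBIC)
cv2.imwrite('pics/c21.png',np.clip(a[:,:,::-1].astype(int)*1.5,0,255).astype(np.uint8))
```

```text
[ 0.49394552 -0.27248088  0.21312069] [-0.44739897 -0.88696488 -0.97709427]
[(np.float64(42.0), np.float64(91.5), np.float64(112.0)), (np.float64(41.0), np.float64(92.0), np.float64(112.0)), (np.float64(41.5), np.float64(92.0), np.float64(112.0))]
[(np.float64(43.5), np.float64(92.0), np.float64(109.5)), (np.float64(43.5), np.float64(91.5), np.float64(109.5)), (np.float64(40.0), np.float64(91.5), np.float64(109.0))]
```

View pics/c21.png

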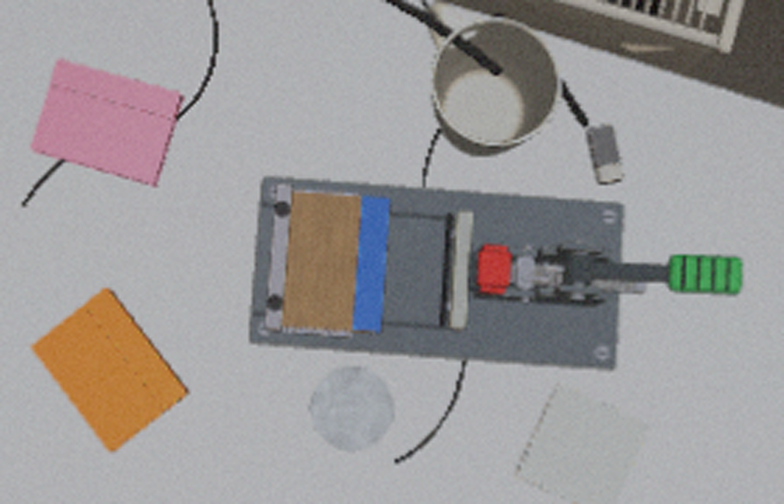

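View pics/scene21.png

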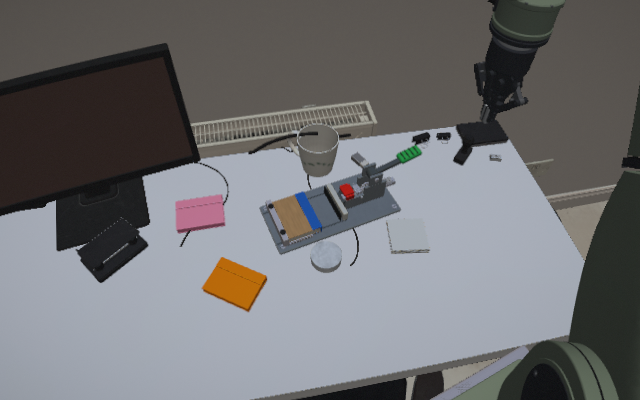

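The final pictures show the jaw fully back at 42, the spine at 92-112 and the booklet against the stop. The trigger and release are up, the bystanders are unmoved and the arm is clear. Handing in.

```bash
python3 -c "
from rig import ctrl
print(ctrl.finish_job())"
```

```text
the job is handed in; nothing more can be done
None
```

The spine is home on the booklet, the jaw is fully back, and the job was handed in at about 16 s of the 64 s allowed.

- **Pumping:** I gave the trigger three full strokes and one partial one. I stopped when the spine had stayed put over the last 5 mm or so of handle travel while the vertical force rose from 8.4 to 12.8 N. That is below the 19 N at which the booklet is crushed.
- **Release:** I pressed the red button with 2.4 to 3.4 N and held it down for more than 1 s. The jaw ran back from 42 mm of travel to its starting place.
- **Last checks:** Both fixed cameras show the jaw at its starting position. The spine's jaw-side edge is at about x = 92 mm. That fits a home position, with the booklet lying against the back stop, which I measured at about x = 164 to 165 mm. By eye, the mug, tin, eraser, sticky notes and look-alikes look unmoved, and the arm is touching nothing.
- **Disagreements:**
    - The wrist camera put the trigger and the button about 2 mm away from the calibrated press pose, and I corrected for that before pressing.
    - The two fixed cameras differ by 2 to 3 mm on the spine's far edge, which is about the calibration error.
    - Force readings carry about 1 N of noise.

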